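Turn the weld blank over on its rest

TASK

The aluminium blank on the sloping green rest shows its blue film, and a file has been left lying on it. First stand the file blade down in the yellow tool cup, then turn the blank over so that the bare face with the copper weld pads shows, and set it back on the rest as it was: long edge down on the ledge, flat against the back, square and centred side to side. Leave everything else on the bench alone.

Things in the scene. Friction and masses are not known exactly. Their poses are not given: they have to be found in the camera images.
- rest: green sloping rest bolted to the bench, 150 mm wide. Origin: on the bench under its middle; z up, y along its width, x horizontal, down the slope, away from the robot and to its left. Its back plate slopes 55 deg to the horizontal: down-slope d = (cos55, 0, -sin55), outward normal n = (sin55, 0, cos55) here. Never moves.
- blank: aluminium plate 110 (x) x 140 (y) x 8 mm (z), 0.25 to 0.43 kg, origin at its centre. +z face blue film; -z face bare with four flush copper discs. It starts with a 140 mm edge on the ledge, flat against the back: x down the slope, z out of it, y as the rest's y, up to 10 mm off the middle along y. Held by its weight only.
- file: flat file 190 mm long, 0.185 kg. Origin: middle of the blade's tip end; z from tip to handle. Dark blade 8 (x) x 20 (y) x 118 mm; orange handle 20 (x) x 24 mm (y), z 0.118 to 0.190; centre of mass at z 0.078. It starts lying up the slope on the film, tip on the ledge, x out of the slope, handle beyond the blank's upper edge, up to 30 mm off the middle.
- file_handle (a point): middle of the file's orange handle (z = 0.154 on the file)
- cup: yellow round tool cup on a dark foot disc of radius 42 mm, bolted down; outer radius 31 mm, inner radius 27 mm, rim 106 mm above the bench. Origin: centre of its foot on the bench, z up. It stands to the robot's left or right, in one of three places shared with the tin and the jar
- cup_floor (a point): centre of the cup's inner floor, 12 mm above the bench
- cup_mouth (a point): centre of the cup's mouth, 106 mm above the bench
- tin: closed tin with red label, radius 36, height 100 mm; origin under its middle; bystander, leave it alone
- jar: amber jar, radius 32, height 90 mm; origin under its middle; bystander
- snips: tin snips lying flat, red handles, about 230 mm long, 16 mm high; bystander
- spool: copper-coloured spool, radius 45, height 40 mm; bystander
- tray: blue open tray 120 x 160 x 35 mm; bystander
- square: try square lying flat, 150 mm blade, 16 mm high; bystander
- hammer: hammer lying flat; bystander
- rest_corner (a point): on the rest at (0.030, 0, 0.055): middle of the corner where back plate and ledge meet (axes as the rest). The back plate, 6 mm thick, reaches only 62 mm up the slope from here, so the blank's upper 48 mm has nothing behind it. The ledge stands square to it, 34 mm deep along n, then an 8 mm high lip.
- seat (a point): where the blank's centre belongs when seated, either face out: (0.0017, 0, 0.1023) in the rest's frame, 55 mm up the slope from the corner and 4 mm out of it (axes as the rest)

How it is judged:
By the outcome, as a careful person would: the job done as asked, in the order asked, and still so for the second after the job is handed in, with the robot touching nothing.
It also fails if it takes over 54 s, if anything falls off the work surface, if the arm or the gripper's body presses on something with over 40 N, if the wrist force passes 120 N, or if a joint passes its speed limit or range.

ROBOT

A 7-joint arm with a two-finger parallel gripper is mounted at the origin on the work surface. World frame = base frame: x ahead of the robot, y to its left, z up, the work surface at z = 0. Lengths are in mm, angles in degrees, forces in N, time in s.
With the tool pointing down it reaches from about 350 to 900 mm from the base axis. Payload 19.9 kg.
Tool frame: the origin (TCP) lies midway between the tips of the shut fingers; the grasp point (between the pads) lies 19 mm behind it; z points along the fingers, y is the line along which they close (so a half turn about z gives the same grasp; the last joint's range is limited). The gripper opens to 94 mm and grips with 3 to 60 N. Pads are 16 mm wide; open, the fingers measure 119 mm over their backs; the gripper's body (75 mm by 177 mm) begins 78 mm behind the grasp point.
Start: joints at [-78.696, 23.915, -0.59, 92.452, 0.269, 63.638, -3.037], TCP at [147.826, 607.245, 205.425] pointing down, gripper open.
Joint ranges: [-161.28, 161.28], [-22.2, 115.67], [-73.04, 71.86], [3.21, 147.25], [-68.34, 248.33], [10.77, 114.83], [-161.83, 161.83]. Speed limits (degrees/s): [108.29, 108.29, 136.94, 136.94, 172.46, 172.46, 172.46].

INTERFACE

Orientations are given as [roll, pitch, yaw] about the fixed x, y, z axes, in that order (R = Rz(yaw) Ry(pitch) Rx(roll)).
In Python, from station import * gives the robot as it stands. The module is installed in compiled form; this text tells all that it offers. Calls block until the motion is done:
- move_ptp(position, orientation): joint-space move of the TCP to a pose.
- servo_line(position, ori=None, speed=150): straight line of the TCP; ori=None keeps the orientation; speed is the mean speed in mm/s.
- move_j(angles): joint-space move.
- command_gripper(opening, grasp_force=None): finger opening in mm; grasp_force is the grip in N (None keeps the last); returns when the fingers have stopped.
- hold(seconds).
- solve_ik(position, orientation): joint angles nearest the present ones, or None.
- state(): the state.
- camera(name): name is "side" or "top" or "wrist"; returns a dict with "frame" (480x640x3 uint8, blue, green, red), "intrinsics" (3x3 intrinsics, pixels), "extrinsics" (4x4, takes a point from world to camera coordinates). Camera axes: x right, y down, z forward; pixel columns grow to the right and rows downward; lengths in mm; the calibration is good to about 2 mm. A picture is of the moment at which its call begins. There is no depth.
A pose or a line that the arm cannot do raises Unreachable and nothing moves.
- job_done(): hands the job in; it is judged then, once.
The state is a dict: "time_s": time; "joints": joint angles; "joint_velocities": joint speeds; "joint_efforts": joint torques, N m; "position": TCP position; "tcp_rot": TCP orientation; "force": force on the tool from outside, world axes, zero at the start; "moment": the same for the moment, N m; "width": finger opening in mm; "grasp_force": force on a finger pad.
Only numpy, scipy, OpenCV 4.12 (cv2) and the standard library are available. Lean on these libraries where they do the work, as an engineer would, in place of code of your own. Each camera call takes 0.05 s, during which the arm holds its last target. There are 200 camera calls.

## Working session

There is one attempt and no reset: what is moved stays moved. The work goes in short steps, each a Python script; the robot and the scene stay as the last script left them, time stands still between calls to the robot, and variables do not carry over. Pictures are saved under pics/ and viewed, at most 10 in all, crops included, and the job is handed in when it is done.

```bash
mkdir -p pics
python3 - <<'E'
from station import *
import cv2,numpy as np
for n in ["side","top"]:
    c=camera(n); cv2.imwrite(f"pics/{n}0.png",c["frame"]); np.savez(f"{n}0.npz",**c)
    E=np.array(c["extrinsics"]); print(n,np.round(-E[:3,:3].T@E[:3,3]),np.round(E[:3,:3],2).tolist(),c["intrinsics"][0][0])
s=state(); print(s["time_s"],s["tcp_rot"],s["force"],s["width"])
E
```

```text
side [ 467. -782.  785.] [[1.0, -0.08, -0.0], [-0.05, -0.63, -0.77], [0.06, 0.77, -0.63]] 449.9580608663644
top [ 427.   11. 1135.] [[0.01, -1.0, 0.02], [-1.0, -0.01, -0.08], [0.08, -0.02, -1.0]] 438.2551089603803
0.1 [-1.79937668e+02  5.64139878e-03  1.66318146e+02] [ 0.32134101 -0.61541765  0.24530534] 94.12153946591403
```

View pics/side0.png

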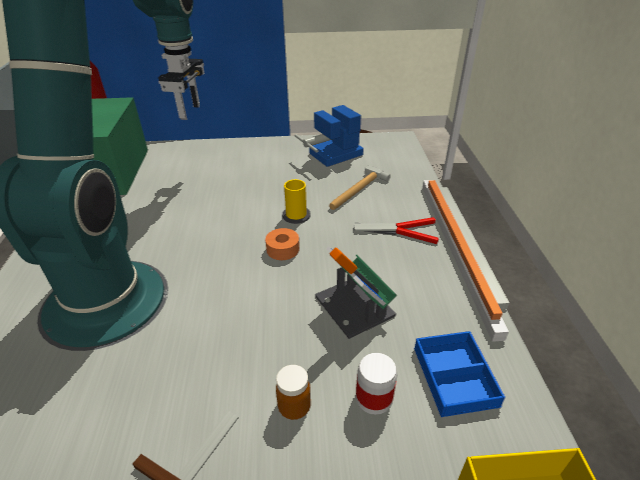

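View pics/top0.png

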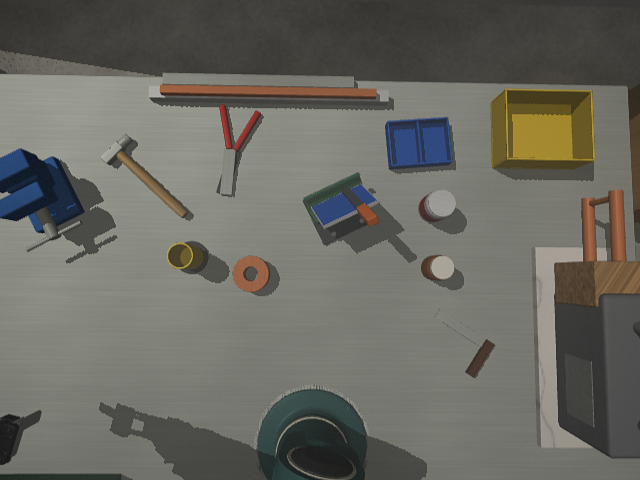

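The top view shows the rest with film at about (345,205), the orange handle at (368,214), the cup at (182,255), the tin at (440,205), and the jar at (438,267). In the side view the cup is at (296,200) and the rest at (360,290).

```bash
cat > h.py <<'E'
import numpy as np,cv2
from scipy.spatial.transform import Rotation as R
def ray(c,uv,z):
    K=np.array(c["intrinsics"]);E=np.array(c["extrinsics"])
    d=E[:3,:3].T@np.linalg.inv(K)@[uv[0],uv[1],1]; o=-E[:3,:3].T@E[:3,3]
    return o+d*(z-o[2])/d[2]
def proj(c,p):
    K=np.array(c["intrinsics"]);E=np.array(c["extrinsics"])
    q=K@(E[:3,:3]@np.array(p)+E[:3,3]); return q[:2]/q[2]
def mask(f,h0,h1,s=100,v=40):
    return cv2.inRange(cv2.cvtColor(f,cv2.COLOR_BGR2HSV),(h0,s,v),(h1,255,255))
def blobs(m,box=None,amin=30):
    if box: k=np.zeros_like(m);x0,y0,x1,y1=box;k[y0:y1,x0:x1]=255;m=m&k
    cs=[c for c in cv2.findContours(m,cv2.RETR_EXTERNAL,cv2.CHAIN_APPROX_NONE)[0] if cv2.contourArea(c)>amin]
    return sorted(cs,key=cv2.contourArea,reverse=True)
E
python3 - <<'E'
from h import *
c=dict(np.load("top0.npz"));f=c["frame"]
box=(290,165,400,250)
for nm,a in dict(green=(50,90,60,30),blue=(105,125,120,60),orange=(5,18,150,80)).items():
    for k in blobs(mask(f,*a),box)[:3]:
        print(nm,cv2.contourArea(k),np.round(cv2.boxPoints(cv2.minAreaRect(k))).tolist(),cv2.approxPolyDP(k,2,True)[:,0].tolist())
k=blobs(mask(f,22,33,120,60),(150,230,220,285))[0]
(u,v),r=cv2.minEnclosingCircle(k);print("cup",u,v,r,cv2.boundingRect(k),ray(c,(u,v),106))
s=dict(np.load("side0.npz"));k=blobs(mask(s["frame"],22,33,120,60),(270,170,320,230))[0]
print("cup side",cv2.boundingRect(k),cv2.approxPolyDP(k,2,True)[:,0].tolist())
for kk in [dict(zip("uv",(0,0)))]:
  b=cv2.boundingRect(k); print(ray(s,(b[0]+b[2]/2,b[1]+b[2]*.3),106))
cv2.imwrite("pics/crop0.png",cv2.resize(f[160:265,285:425],None,fx=5,fy=5,interpolation=cv2.INTER_CUBIC))
E
```

```text
green 107.5 [[303.0, 197.0], [358.0, 172.0], [359.0, 175.0], [305.0, 200.0]] [[358, 173], [304, 199], [355, 177]]
green 84.0 [[305.0, 201.0], [340.0, 189.0], [347.0, 212.0], [312.0, 223.0]] [[340, 190], [310, 205], [305, 201], [316, 222], [310, 206]]
blue 674.0 [[312.0, 207.0], [347.0, 190.0], [356.0, 209.0], [321.0, 226.0]] [[342, 193], [312, 207], [323, 224], [355, 209]]
blue 205.0 [[350.0, 189.0], [358.0, 182.0], [375.0, 199.0], [368.0, 206.0]] [[352, 188], [363, 202], [368, 203], [375, 199], [361, 185]]
orange 214.0 [[356.0, 208.0], [364.0, 201.0], [379.0, 220.0], [370.0, 227.0]] [[357, 207], [369, 225], [377, 222], [376, 216], [365, 204]]
cup 179.6212158203125 255.242431640625 13.488225936889648 (167, 243, 26, 26) [467.26962904 312.92055878 106.        ]
cup side (284, 179, 23, 41) [[292, 179], [284, 183], [286, 215], [298, 219], [306, 214], [305, 184], [301, 180]]
[467.71396223 304.64574049 106.        ]
```

View pics/crop0.png

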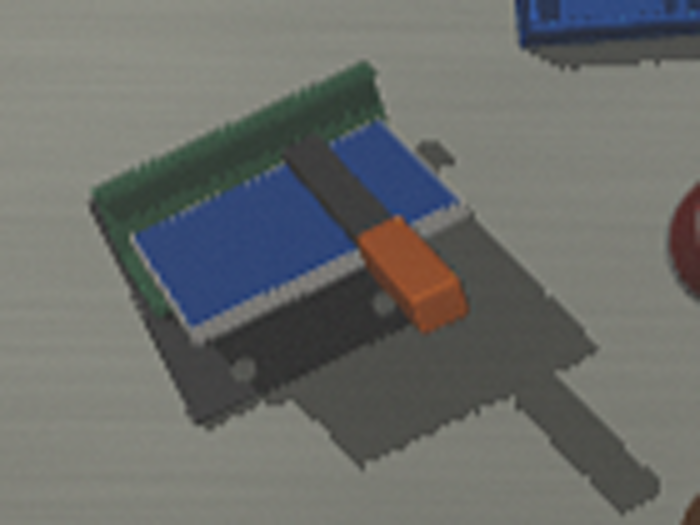

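The crop shows film upper-edge corners at about (324.4,225.6) and (377,200.8) in the full image. The lip outer-edge ends are at (303.5,198) and (358.5,173). The file lies right of centre.

```bash
cat >> h.py <<'E'
class Rest:
    def __init__(s,o,yaw): s.o=np.array([o[0],o[1],0.]); s.yaw=yaw; s.M=R.from_euler('z',yaw,degrees=True).as_matrix()
    def p(s,x,y,z): return s.o+s.M@np.array([x,y,z])
    def at(s,up,y,out):   # point 'up' mm up the slope from corner, 'out' mm out of the back
        a=np.radians(55); return s.p(30-up*np.cos(a)+out*np.sin(a),y,55+up*np.sin(a)+out*np.cos(a))
    def ori(s,tilt,roll):  # tool z: down, tilted by tilt deg toward rest +x ; roll 0: tool y = rest y
        a=np.radians(tilt); z=s.M@[np.sin(a),0,-np.cos(a)]; y=s.M@[0,1,0]; x=np.cross(y,z)
        m=R.from_matrix(np.c_[x,y,z])*R.from_euler('z',roll,degrees=True)
        return m.as_euler('xyz',degrees=True).tolist()
E
python3 - <<'E'
from h import *
from station import *
c=dict(np.load("top0.npz"))
a=ray(c,(324.4,225.6),149.7);b=ray(c,(377,200.8),149.7)
v=a-b; yaw=np.degrees(np.arctan2(-v[0],v[1])); print("film",a,b,np.linalg.norm(v),yaw)
# lip outer top edge: corner+34..n
al=np.radians(55)
for out in (34,38): 
  z=55+out*np.cos(al)+8*np.sin(al); l=ray(c,(303.5,198),z);r=ray(c,(358.5,173),z);w=l-r
  print("lip",l,r,np.linalg.norm(w),np.degrees(np.arctan2(-w[0],w[1])))
M=R.from_euler('z',yaw,degrees=True).as_matrix()
mid=(a+b)/2; o=mid-M@[-26.5,0,149.7]; 
lm=(l+r)/2; print("o",o, "lip mid in film-rest frame",M.T@(lm-o))
r=Rest(o,yaw)
h=ray(c,(285+395/5,160+255/5),r.at(140,0,22)[2]); print("handle",h, M.T@(h-o), "expect x",(M.T@(r.at(140,0,22)-o)))
q=state()["joints"]
for t in (35,20,0):
  for roll in (0,180,90,-90):
    s=solve_ik((r.at(154,0,12)+[0,0,60]).tolist(),r.ori(t,roll)); print(t,roll,None if s is None else np.round(s))
E
```

```text
film [536.07063117 -22.77167102 149.7       ] [ 594.39809243 -142.27373045  149.7       ] 132.97682107552842 26.016424814196284
lip [610.49497728  26.26020555  81.05481519] [ 674.21992424 -107.56755042   81.05481519] 148.2252918087126 25.462453068213144
lip [610.09559574  26.22746695  83.34912094] [ 673.68187862 -107.30908276   83.34912094] 147.90275683097727 25.462453068213147
o [ 5.89049073e+02 -7.08990380e+01  5.68434189e-14] lip mid in film-rest frame [60.80132707  4.10498264 83.34912094]
handle [ 565.80994274 -108.49134709  182.2999678 ] [-37.37333939 -23.58966675 182.2999678 ] expect x [-3.22793561e+01  2.17358248e-15  1.82299968e+02]
35 0 [ 79.   8. -62. 120. -31.  34. 158.]
35 180 [-28.   3.  51. 123. -47.  40.  -9.]
35 90 [  2.   3.  20. 122. -45.  39.  79.]
35 -90 [-38.   4.  62. 123. -48.  41. -97.]
20 0 [-47.  13.  70. 114. -34.  52. 156.]
20 180 [-43.  10.  64. 114. -31.  51. -27.]
20 90 [-24.   7.  41. 114. -24.  48.  57.]
20 -90 [ -42.   10.   63.  114.  -30.   50. -118.]
0 0 [-32.  19.  48. 101. -15.  67. 136.]
0 180 [-38.  21.  56. 101. -19.  68. -40.]
0 90 [-36.  21.  54. 101. -18.  67.  49.]
0 -90 [ -41.   24.   62.  101.  -23.   69. -127.]
```

Run:
```python
from h import *
from station import *
r=Rest((589,-71),25.7)
t0=state()["time_s"]
move_ptp((r.p(-10,-5,400)).tolist(),r.ori(15,180))
s=state();print(s["time_s"]-t0,np.round(s["joints"],1),s["position"])
c=camera("wrist");np.savez("w1.npz",**c);cv2.imwrite("pics/w1.png",c["frame"])
E=np.array(c["extrinsics"]); print(np.round(-E[:3,:3].T@E[:3,3]),np.round(E[2,:3],2),c["intrinsics"][0][0])
for n,p in dict(c0=r.at(110,70,8),c1=r.at(110,-70,8),l0=r.at(8,75,38),l1=r.at(8,-75,38)).items(): print(n,proj(c,p))
```

```text
2.9333 [-38.7   8.   54.6  93.5 -17.2  71.1 -45.1] [582.32165108 -78.97862345 399.7925152 ]
[610. -64. 594.] [-0.02 -0.01 -1.  ] 401.09660925319685
c0 [256.72695785 274.72027791]
c1 [382.97432172 275.00979818]
l0 [261.31529186 203.7623037 ]
l1 [379.45208993 204.01731588]
```

View pics/w1.png

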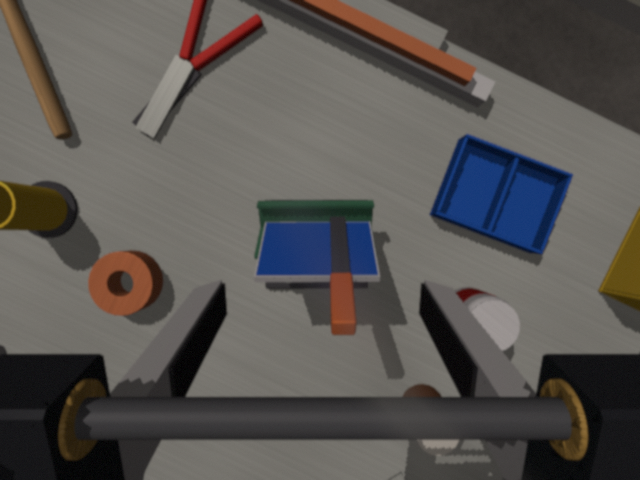

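The wrist view shows the lip at about (258–374, 203), the film's lower (upper-slope) edge corners at about (257,277) and (379,277), and the handle at about (342,303).

```bash
cat >> h.py <<'E'
def hline(m,u0,u1,box,last):
    # fit v=a*u+b to last (or first) mask row in each column u0..u1
    x0,y0,x1,y1=box; P=[]
    for u in range(u0,u1):
        r=np.flatnonzero(m[y0:y1,u])
        if len(r): P.append((u,y0+(r[-1]+.5 if last else r[0]-.5)))
    P=np.array(P); k=np.polyfit(P[:,0],P[:,1],1); e=abs(np.polyval(k,P[:,0])-P[:,1]); g=e<2
    return np.polyfit(P[g,0],P[g,1],1)
E
python3 - <<'E'
from h import *
c=dict(np.load("w1.npz"));f=c["frame"]
bl=mask(f,105,125,120,50); gr=mask(f,60,90,60,25); og=mask(f,3,18,150,60)
fb=np.vstack(blobs(bl,(240,210,395,290))[:2])
film=cv2.approxPolyDP(cv2.convexHull(fb),3,True)[:,0];print("film",film.tolist())
for v in range(203,212,2): u=np.flatnonzero(gr[v,240:400])+240; print("lip",v,u[0],u[-1])
k=hline(gr,265,370,(0,190,0,225),False);print("lip top line",k)
k2=hline(bl,270,325,(0,240,0,290),True);print("film low line",k2)
hb=blobs(og,(310,240,380,350))[0];print("handle",cv2.approxPolyDP(hb,2,True)[:,0].tolist())
a=ray(c,(film[:,0].min()-.5,np.polyval(k2,258)),149.7);b=ray(c,(film[:,0].max()+.5,np.polyval(k2,378)),149.7)
v=a-b;print("film",a,b,np.linalg.norm(v),np.degrees(np.arctan2(-v[0],v[1])))
E
```

```text
film [[376, 273], [258, 274], [267, 223], [366, 222]]
lip 203 258 372
lip 205 258 373
lip 207 258 372
lip 209 259 371
lip 211 260 371
lip top line [-1.10282847e-17  2.00500000e+02]
film low line [-2.68398268e-02  2.82035065e+02]
handle [[348, 273], [333, 274], [331, 278], [331, 323], [334, 333], [351, 331], [354, 322], [352, 286]]
film [534.71254937 -20.39374397 149.7       ] [ 595.42978177 -137.60382373  149.7       ] 132.00297386605985 27.385085890450092
```

Run:
```python
from h import *
c=dict(np.load("w1.npz"))
yw=lambda a,b:np.degrees(np.arctan2(-(a-b)[0],(a-b)[1]))
al=np.radians(55); zl=55+38*np.cos(al)+8*np.sin(al)
a=ray(c,(257.5,203),zl);b=ray(c,(373.2,203),zl);print("lip",np.linalg.norm(a-b),yw(a,b));lm=(a+b)/2;yl=yw(a,b)
zf=55+106*np.sin(al)+8*np.cos(al)
a=ray(c,(257.5,274.5),zf);b=ray(c,(376.7,273.7),zf);print("film up",np.linalg.norm(a-b),yw(a,b));fm=(a+b)/2
zt=55+4*np.sin(al)+8*np.cos(al)
t0=ray(c,(266.5,222.5),zt);t1=ray(c,(366.5,222),zt);print("film low",np.linalg.norm(t0-t1),yw(t0,t1))
for yaw in (yl,26.2):
  r=Rest((0,0),yaw); M=r.M
  oF=fm-M@[30-106*np.cos(al)+8*np.sin(al),0,0]; tm=(t0+t1)/2; oT=tm-M@[30-4*np.cos(al)+8*np.sin(al),0,0]
  oL=lm-M@[30+38*np.sin(al)-8*np.cos(al),0,0]
  print(yaw,"origin by film up",oF[:2],"film low",oT[:2],"lip",oL[:2],"y blank rel lip",(M.T@(oF-oL))[:2],(M.T@(oT-oL))[:2])
  zh=55+148*np.sin(al)+22*np.cos(al)
  for v,up in ((279,118),(322,190)):
    zz=55+up*np.sin(al)+22*np.cos(al); h=ray(c,((331+353.)/2,v),zz);print("handle",M.T@(h-oL),"exp x",30-up*np.cos(al)+22*np.sin(al))
```

```text
lip 146.90141426507475 25.8233595642534
film up 133.15975006049533 26.216933214395098
film low 132.2070613929848 26.11184199548441
25.8233595642534 origin by film up [586.00902323 -68.94142359] film low [586.25819212 -66.614099  ] lip [587.28405119 -64.86542729] y blank rel lip [-2.9232016  -3.11357262] [-1.68513618 -1.12718926]
handle [-30.51932735 -30.09101221  80.92950189] exp x -19.660674515065633
handle [-63.45644612 -27.32178239 139.90844908] exp x -60.95817793234096
26.2 origin by film up [585.93912519 -68.79818548] film low [586.35695653 -66.81649135] lip [587.44704697 -65.19944533] y blank rel lip [-2.94186027 -2.56324342] [-1.69202804 -0.96962676]
handle [-30.71525168 -29.51807711  80.92950189] exp x -19.660674515065633
handle [-63.63345508 -26.53239271 139.90844908] exp x -60.95817793234096
```

Run:
```python
from h import *
from station import *
r=Rest((586.5,-67.5),26)
command_gripper(60,20)
move_ptp(r.at(225,-28,12).tolist(),r.ori(35,180))
s=state();print(s["time_s"],np.round(s["joints"],1),s["position"])
c=camera("wrist");np.savez("w2.npz",**c);cv2.imwrite("pics/w2.png",c["frame"])
for n,p in dict(f106a=r.at(106,64,8),f106b=r.at(106,-68,8),l0=r.at(8,75,38),l1=r.at(8,-75,38),h118=r.at(118,-28,22),h190=r.at(190,-28,22),hc0=r.at(190,-16,22),hc1=r.at(190,-40,22)).items(): print(n,proj(c,p))
```

```text
4.7833 [ -1.9   2.2  30.4 123.2 -45.8  42.4  -4.3] [ 519.45216874 -131.73277138  247.06136661]
f106a [205.00109505 238.11965164]
f106b [375.39797882 238.31500795]
l0 [219.42292555 181.70079194]
l1 [371.18623147 181.85990203]
h118 [323.81410962 224.45052335]
h190 [324.06378337 255.33946322]
hc0 [302.77786644 255.3144276 ]
hc1 [345.35127481 255.36450069]
```

View pics/w2.png

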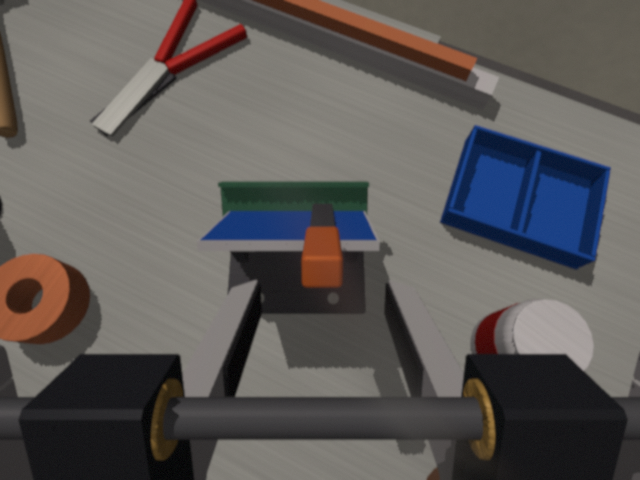

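The handle end is at (302–342, 258), centred between the fingers within about 1–2 mm, so I go in for the grasp.

Run:
```python
from h import *
from station import *
r=Rest((586.5,-67.5),26)
o=r.ori(35,180)
servo_line(r.at(139,-27,12).tolist(),o,120)
command_gripper(10,45)
s=state();print(s["width"],s["grasp_force"],s["force"])
p=r.at(139,-27,12)
servo_line((p+r.M@[10,0,60]).tolist(),o,100)
servo_line((p+r.M@[-10,0,170]).tolist(),r.ori(15,180),200)
move_ptp([467,309,320],r.ori(0,180))
s=state();print(s["time_s"],s["width"],np.round(s["joints"],1),s["position"])
for n in ("wrist","top"):
  c=camera(n);np.savez(f"{n}3.npz",**c);cv2.imwrite(f"pics/{n}3.png",c["frame"])
  print(n,proj(c,[467,309,106]))
```

```text
23.300741440027892 44.99446213245392 [-0.61879414 -0.01324155  2.32318029]
9.725 23.825667370560335 [-44.1  12.2   9.1  93.5  -2.   74.4 -98.8] [467.71405333 307.80591743 320.05602625]
wrist [322.40774457 207.50354919]
top [181.31017123 255.37577133]
```

View pics/wrist3.png

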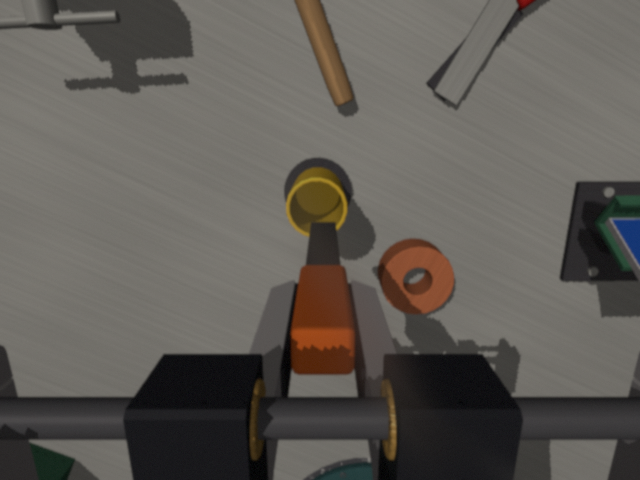

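The rim centre is at about (317,206), 5 px left of my guess. The file hangs straight.

Run:
```python
from h import *
from station import *
c=dict(np.load("wrist3.npz")); k=ray(c,(317,206),106); print("cup",k, np.linalg.norm(ray(c,(285.5,206),106)-ray(c,(349,206),106)))
r=Rest((586.5,-67.5),26); o=r.ori(0,180)
x,y=k[:2]
servo_line([x,y,250],o,200)
servo_line([x,y,152],o,120)
s=state();print(s["force"],s["position"])
servo_line([x,y,148],o,30)
s=state();print(s["time_s"],s["force"],s["position"])
```

```text
cup [466.01429736 314.50746917 106.        ] 63.2227390804649
[-0.66554761 -0.16195358 -2.30782345] [466.27919211 314.67877934 152.424881  ]
11.575 [ 0.33746797 -2.25741286 23.97860772] [467.97503181 315.56351343 150.63178801]
```

Run:
```python
from h import *
from station import *
r=Rest((586.5,-67.5),26); o=r.ori(0,180)
command_gripper(60,40)
p=state()["position"]
servo_line([p[0],p[1],290],o,150)
move_ptp(r.p(-25,-2,380).tolist(),r.ori(15,180))
s=state();print(s["time_s"],s["position"])
c=camera("wrist");np.savez("w4.npz",**c);cv2.imwrite("pics/w4.png",c["frame"])
t=camera("top");np.savez("t4.npz",**t)
cr=cv2.resize(t["frame"][215:295,140:240],None,fx=4,fy=4,interpolation=cv2.INTER_CUBIC)
sd=camera("side");cr2=cv2.resize(sd["frame"][120:240,240:380],None,fx=2.667,fy=2.667,interpolation=cv2.INTER_CUBIC)
w=c["frame"][150:330,200:440]; w=cv2.resize(w,(426,320))
im=np.zeros((320,800,3),np.uint8);im[:,:374]=cr2[:320,:374];im[:,374:]=w;cv2.imwrite("pics/v4.png",im)
```

```text
14.95 [565.05241189 -78.94094455 379.58546262]Traceback (most recent call last):
  File "<stdin>", line 14, in <module>
ValueError: could not broadcast input array from shape (320,373,3) into shape (320,374,3)
```

Run:
```python
from h import *
from station import *
sd=camera("side");cr2=cv2.resize(sd["frame"][120:240,240:380],(374,320),interpolation=cv2.INTER_CUBIC)
c=dict(np.load("w4.npz"));f=c["frame"]
w=cv2.resize(f[150:330,200:440],(426,320),interpolation=cv2.INTER_CUBIC)
cv2.imwrite("pics/v4.png",np.hstack([cr2,w]))
bl=mask(f,105,125,120,50); gr=mask(f,60,90,60,25)
fb=blobs(bl,(200,170,440,330))[0]
print("film",cv2.approxPolyDP(cv2.convexHull(fb),3,True)[:,0].tolist())
g=blobs(gr,(200,130,440,330))[0];print("green",cv2.boundingRect(g),cv2.approxPolyDP(cv2.convexHull(g),2,True)[:,0].tolist())
```

```text
film [[376, 211], [385, 261], [261, 261], [271, 210]]
green (259, 187, 123, 58) [[381, 189], [379, 207], [259, 244], [264, 187]]
```

View pics/v4.png

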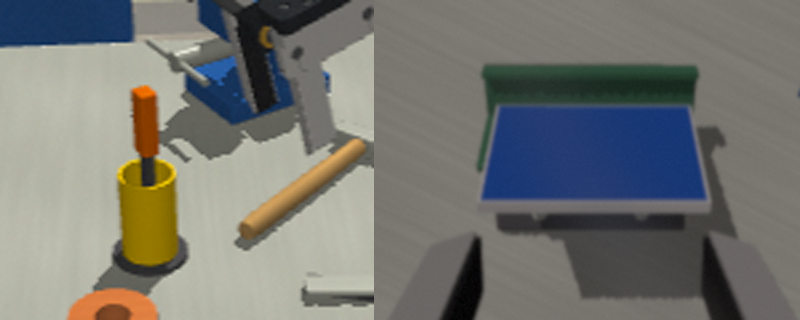

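The file stands in the cup. In the full wrist image the film corners are (261,261), (385,261), (376,211) and (271,210), and the lip spans u = 261.5–382.

Run:
```python
from h import *
c=dict(np.load("w4.npz"));f=c["frame"]
gr=mask(f,60,90,60,25)
for v in range(186,196,2): u=np.flatnonzero(gr[v,240:400])+240; print(v,u[0],u[-1],end=';')
yw=lambda a,b:np.degrees(np.arctan2(-(a-b)[0],(a-b)[1]))
al=np.radians(55);S,C=np.sin(al),np.cos(al)
zl=55+38*C+8*S
P=[("lip",(261.2,189),(382.3,189),8,38),("up",(260.7,261.5),(385.5,261.5),106,8),("low",(270.7,210),(376.5,210.5),4,8)]
for n,a,b,up,out in P:
  z=55+up*S+out*C; a=ray(c,a,z);b=ray(c,b,z)
  for yaw in (26.,):
    r=Rest((0,0),yaw); o=(a+b)/2-r.M@[30-up*C+out*S,0,0]
    print(n,np.linalg.norm((a-b)),yw(a,b),"origin",o[:2],"y-in-rest",(r.M.T@(o-[586.5,-67.5,0]))[:2])
```

```text
Traceback (most recent call last):
IndexError: index 0 is out of bounds for axis 0 with size 0
```

Run:
```python
from h import *
c=dict(np.load("w4.npz"));f=c["frame"]
gr=mask(f,60,90,60,25)
for v in range(188,198,2): u=np.flatnonzero(gr[v,240:400])+240; print(v,u[:1],u[-1:],end=';')
yw=lambda a,b:np.degrees(np.arctan2(-(a-b)[0],(a-b)[1]))
al=np.radians(55);S,C=np.sin(al),np.cos(al)
P=[("lip",(261.2,189),(382.3,189),8,38),("up",(260.7,261.5),(385.5,261.5),106,8),("low",(270.7,210),(376.5,210.5),4,8)]
for n,a,b,up,out in P:
  z=55+up*S+out*C; a=ray(c,a,z);b=ray(c,b,z)
  r=Rest((0,0),26.); o=(a+b)/2-r.M@[30-up*C+out*S,0,0]
  print(n,np.linalg.norm((a-b)),yw(a,b),"origin",o[:2],"in rest",(r.M.T@(o-[586.5,-67.5,0]))[:2])
```

```text
188 [262] [380];190 [262] [381];192 [262] [381];194 [263] [380];196 [263] [379];lip 147.5459969698439 26.125470873315674 origin [587.38091281 -65.0639993 ] in rest [1.85963161 1.80329616]
up 133.01890193464254 26.138456972463583 origin [585.59559556 -67.9824127 ] in rest [-1.02434914 -0.03712485]
low 134.45359743634341 25.85887778966758 origin [586.15580297 -68.26821904] in rest [-0.6461273  -0.53958465]
```

```bash
cat >> h.py <<'E'
_r=Rest((586.5,-67.5),26.05); REST=Rest(_r.p(-0.6,2.0,0),26.05)
E
python3 - <<'E'
from h import *
from station import *
r=REST
command_gripper(36,40)
for roll in (90,-90): print(roll,np.round(solve_ik(r.at(150,-2.2,4).tolist(),r.ori(35,roll)),1))
move_ptp(r.at(150,-2.2,4).tolist(),r.ori(35,90))
s=state();print(s["time_s"],np.round(s["joints"],1))
servo_line(r.at(78,-2.2,4).tolist(),None,100)
print(state()["force"],state()["position"],r.at(78,-2.2,4))
command_gripper(2,50)
s=state();print(s["time_s"],s["width"],s["grasp_force"],s["force"],s["position"])
E
```

```text
90 [-19.9  10.6  45.2 127.7 -63.4  37.8  99.3]
-90 [-13.5   9.7  38.  127.6 -61.8  36.4 -82.1]
18.0167 [-19.9  10.6  45.2 127.7 -63.4  37.8  99.2]Traceback (most recent call last):
  File "<stdin>", line 8, in <module>
station.Unreachable: the arm cannot follow that straight line within its joint ranges
```

Run:
```python
from h import *
from station import *
r=REST
move_j([2,3,20,122,-45,39,79])
print(state()["position"],np.round(solve_ik(r.at(150,-2.2,4).tolist(),r.ori(35,90)),1))
move_ptp(r.at(150,-2.2,4).tolist(),r.ori(35,90))
print(np.round(solve_ik(r.at(78,-2.2,4).tolist(),r.ori(35,90)),1))
try:
  servo_line(r.at(78,-2.2,4).tolist(),None,100)
  print(state()["force"],state()["position"],r.at(78,-2.2,4))
  command_gripper(2,50)
except Unreachable as e: print(e)
s=state();print(s["time_s"],s["width"],s["grasp_force"],s["force"],s["position"],np.round(s["joints"],1))
```

```text
[547.68574588 -94.13662537 249.06128779] [  3.6   8.5  19.  127.1 -57.9  33.5  94.5]
[ 17.7  17.2  -0.6 125.6 -67.2  25.1 102.8]
[ 0.19586756  0.41693364 -0.1617146 ] [576.07004545 -73.36323567 121.81025057] [575.75087783 -72.97692917 121.1881652 ]
20.6083 7.561398431649454 49.985180497169495 [5.01895932 3.07665269 3.99189874] [576.49818663 -72.58357378 121.89614655] [ 16.   17.1   1.4 125.6 -68.   25.6 103.3]
```

Run:
```python
from h import *
from station import *
import json
r=REST
command_gripper(2,60)
o=r.ori(35,90)
servo_line(r.at(148,-2.2,14).tolist(),o,80)
qA=list(state()["joints"]); print("A",np.round(qA,1),state()["force"],state()["width"])
move_ptp((r.at(148,-2.2,14)+[0,0,130]).tolist(),r.ori(5,90))
qB=list(state()["joints"]); print("B",np.round(qB,1),state()["position"])
json.dump([qA,qB],open("q.json","w"))
qf=qB[:]; qf[6]-=180
if qf[6]>-161: move_j(qf)
s=state();print(s["time_s"],np.round(s["joints"],1),s["force"],s["width"])
c=camera("wrist");t=camera("side")
cv2.imwrite("pics/v5.png",np.hstack([cv2.resize(c["frame"],(400,300)),cv2.resize(t["frame"][130:355,200:500],(400,300))]))
```

```text
A [ 14.4   8.5   6.3 125.9 -54.5  31.9  90.6] [ 0.06671385 -0.88102009 -3.75361241] 7.541269911227614
B [-1.2  9.2  9.9 98.2 -4.8 68.7 36.3] [546.55929312 -86.63949432 312.94856305]
25.5583 [  -1.2    9.2    9.9   98.2   -4.9   68.7 -143.7] [ 0.68156437  0.23364018 -3.205358  ] 7.245893522333498
```

View pics/v5.png

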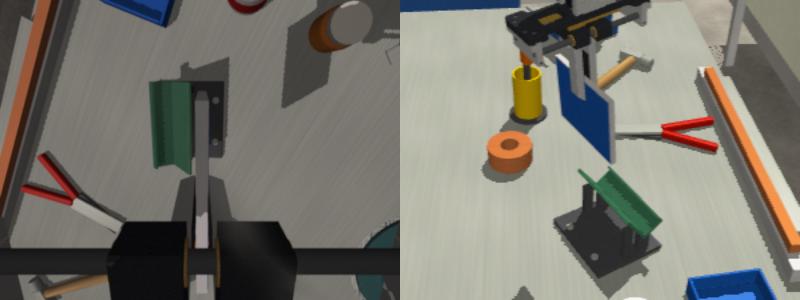

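Run:
```python
from h import *
from station import *
import json
r=REST; o=r.ori(35,-90)
qA,qB=json.load(open("q.json")); q=qA[:]; q[6]-=180
move_j(q)
s=state();print(s["position"],r.at(148,-2.2,14),s["tcp_rot"],o,s["force"])
def go(up,out,v=60,y=0):
  try: servo_line(r.at(up,y,out).tolist(),o,v)
  except Unreachable as e: print(up,out,e); return False
  hold(0.1);s=state();d=r.M.T@(np.array(s["position"])-r.at(up,y,out)); print(up,out,round(s["time_s"],2),np.round(s["force"],1),"err",np.round(d,1),round(s["joints"][4],1),round(s["joints"][2],1)); return True
go(120,9,80) and go(86,7) and go(81,6,30)
```

```text
[547.74646083 -86.43214371 184.56273466] [547.03870842 -87.0118196  184.26457266] [-1.44997660e+02  1.72095529e-02 -6.38570746e+01] [-145.0, 0.0, -63.95] [ 0.13745364  0.06091541 -3.27665527]
120 9 27.19 [ 0.2  0.3 -3. ] err [ 0.2 -0.2  0.7] -59.8 4.7
86 7 28.01 [-1.4 -0.4 -3.7] err [-0.1 -0.2  0.4] -65.8 1.1
81 6 28.43 [ 0.5 -0.7 -3.1] err [-0.1 -0.1  0.1] -66.4 -0.6
```

```bash
cat > g.py <<'E'
from h import *
from station import *
r=REST; o=r.ori(35,-90)
def go(up,out,v=20,y=0):
  try: servo_line(r.at(up,y,out).tolist(),o,v)
  except Unreachable as e: print(up,out,e); return False
  hold(0.1);s=state();d=r.M.T@(np.array(s["position"])-r.at(up,y,out)); f=r.M.T@np.array(s["force"]); print(up,out,round(s["time_s"],2),np.round(f,1),"err",np.round(d,1),round(s["joints"][4],1)); return True
E
python3 - <<'E'
from g import *
for u in (79.5,78.5,77.5,76.5,75.5):
  if not go(u,5.5): break
  f=np.array(state()["force"])
  if f[2]>6: break
s=state();print(s["moment"],s["width"])
E
```

```text
79.5 5.5 28.77 [-0.4 -0.7 -3.5] err [-0. -0. -0.] -66.5
78.5 5.5 29.12 [-0.   1.7 -3. ] err [-0. -0. -0.] -66.6
77.5 5.5 29.48 [-13.1   3.9  12.5] err [-0.3 -0.2  0.4] -66.6
[0.14326731 1.86410431 0.56834815] 7.57360786472945
```

Run:
```python
from g import *
a=np.radians(55);n=np.array([np.sin(a),0,np.cos(a)])
for u in (4.5,3.5,2.5,1.5):
  if not go(78,u): break
  fn=r.M.T@np.array(state()["force"])@n; print("fn",round(fn,1))
  if fn>8: break
```

```text
78 4.5 29.82 [ 3.  -0.   3.5] err [ 0.5 -0.2  0.4] -66.7
fn 4.5
78 3.5 30.18 [8.7 0.2 3.8] err [ 1.2 -0.1  0.9] -66.8
fn 9.3
```

Run:
```python
from g import *
go(78,4.5); command_gripper(36,20); hold(0.2)
go(150,4.7,100)
move_ptp(r.p(-25,0,380).tolist(),r.ori(15,0)) if solve_ik(r.p(-25,0,380).tolist(),r.ori(15,180)) is None else move_ptp(r.p(-25,0,380).tolist(),r.ori(15,180))
print(state()["time_s"],state()["position"])
c=camera("wrist");np.savez("w6.npz",**c);sd=camera("side")
cv2.imwrite("pics/v6.png",np.hstack([cv2.resize(c["frame"][150:330,200:440],(426,320),interpolation=cv2.INTER_CUBIC),cv2.resize(sd["frame"][150:350,240:440],(320,320),interpolation=cv2.INTER_CUBIC)]))
```

```text
78 4.5 30.52 [ 5.9 -0.9  3.7] err [ 0.5 -0.2  0.4] -66.6
150 4.7 32.33 [-0.4  1.3  0.5] err [ 0.1  0.3 -0.6] -54.6
33.1583 [562.45480831 -76.6148764  378.96568387]
```

View pics/v6.png

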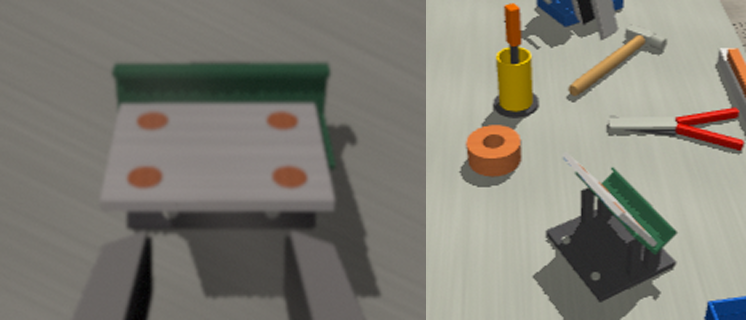

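The bare face with four copper discs shows and the file stands in the cup. The plate seems 2–3 mm left of the lip's centre, so I'll measure it.

```bash
cat > m.py <<'E'
from h import *
def meas(c):
    f=c["frame"];r=REST;al=np.radians(55);S,C=np.sin(al),np.cos(al)
    gr=mask(f,60,90,60,25)
    L=[];Rr=[]
    for v in range(188,194):
        u=np.flatnonzero(gr[v,200:440])+200; L.append(u[0]-.5);Rr.append(u[-1]+.5)
    z=55+8*S+38*C
    a=[r.M.T@(ray(c,(x,190.5),z)-r.o) for x in (np.median(L),np.median(Rr))]
    print("lip y",a[0][1],a[1][1],"mid",(a[0][1]+a[1][1])/2)
    D=[]
    for k in blobs(mask(f,3,18,90,50),(230,190,410,275),20)[:4]:
        m=cv2.moments(k);p=np.array([m["m10"],m["m01"]])/m["m00"]
        # ray onto the plate plane (out=8)
        E=np.array(c["extrinsics"]);o=-E[:3,:3].T@E[:3,3];d=ray(c,p,0)-o
        n=r.M@[S,0,C];q=o+d*((r.at(0,0,8)-o)@n)/(d@n); q=r.M.T@(q-r.at(0,0,8)); D.append((q@[-C,0,S],q[1]))
    D=np.array(sorted(D));print("discs up,y",np.round(D,1).tolist(),"mean",D.mean(0))
    for i in (0,2): e=D[i+1]-D[i];print("skew deg",np.degrees(np.arctan2(e[0],e[1])*1)%180)
E
python3 -c "
from m import *
meas(dict(np.load('w6.npz')))"
```

```text
lip y 72.91971439795326 -73.12151859214262 mid -0.10090209709468212
discs up,y [[22.8, -42.0], [23.0, 48.1], [86.9, 47.8], [86.9, -42.2]] mean [54.88759374  2.93113602]
skew deg 0.14148769867793634
skew deg 179.98413373819787
```

The blank is square and fully down, but 2.9 mm off to +y. I'll re-grip, lift it slightly, shift it and reseat it.

Run:
```python
from g import *
import json
qA,_=json.load(open("q.json")); q=qA[:]; q[6]-=180
try:
  move_j(q)
  if go(78.5,4.7,120,3):
    command_gripper(2,50)
    go(84,7,40,3); go(84,7,30,0.1); go(79,5.5,30,0.1); go(77.5,5.2,20,0.1); go(78,4.2,20,0.1)
    command_gripper(36,20); hold(0.1)
    go(150,4.7,150,0.1)
    move_ptp(r.p(-25,0,380).tolist(),r.ori(15,180))
except Unreachable as e: print(e)
print(state()["time_s"],state()["position"])
c=camera("wrist");np.savez("w7.npz",**c);sd=camera("side")
cv2.imwrite("pics/v7.png",np.hstack([cv2.resize(c["frame"][150:330,200:440],(426,320),interpolation=cv2.INTER_CUBIC),cv2.resize(sd["frame"][150:350,240:440],(320,320),interpolation=cv2.INTER_CUBIC)]))
from m import meas; meas(c)
```

```text
78.5 4.7 34.91 [ 1.  -0.7  0.8] err [ 0.2 -0.5  1. ] -67.1
84 7 35.86 [-0.1  0.3 -3.3] err [-0.2  0.1 -0.3] -65.8
84 7 36.21 [-0.2  0.6 -4.9] err [-0.1  0.  -0.1] -65.6
79 5.5 36.63 [ 0.8 -0.1 -3.8] err [-0.   0.  -0.1] -66.2
77.5 5.2 36.98 [-15.    3.1  16.8] err [-0.2 -0.4  0.7] -66.4
78 4.2 37.33 [-1.2  1.2  7.3] err [ 0.6 -0.2  0.7] -66.4
150 4.7 38.8 [0.3 0.2 0.4] err [ 0.2  0.4 -0.9] -54.5
39.6333 [562.56471636 -76.47332914 378.75691757]
lip y 73.07137533168026 -72.89491687261612 mid 0.08822922953206813
discs up,y [[22.7, -44.9], [23.3, 45.1], [86.8, -45.0], [87.1, 45.0]] mean [5.49727459e+01 4.23982187e-02]
skew deg 0.4298487794807692
skew deg 0.2253183844750994
```

View pics/v7.png

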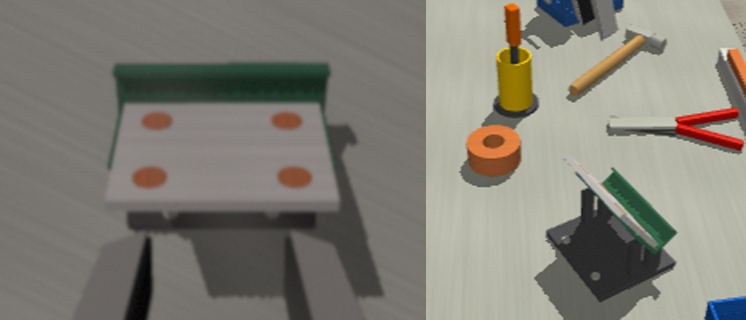

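The blank is now centred within 0.1 mm, square and seated, and the file stands in the cup.

```bash
python3 -c "
from station import *
print(job_done(), state()['time_s'])"
```

```text
the job is handed in; nothing more can be done
the job is handed in; nothing more can be done
```

The job is handed in at about 40 s of robot time: the file stands blade down in the yellow cup, and the blank is turned over with its copper pads showing, seated square and measured central to about 0.1 mm; the verdict was not shown.

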